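Set the contact pressure of a leaf contact by feel

TASK

The leaf contact on the bench has gone slack. Press its tip gently down onto the stop to feel how stiff it is, then slide the brass spring block along the leaf until it takes 6 newtons, give or take half a newton, just to bring the tip down onto the stop, and press the tip onto the stop once more to prove it. Never press the leaf with more than 14 newtons, let it spring back free, and leave the parts lying around it where they are.

Things in the scene. Friction and masses are not known exactly. Their poses are not given: they have to be found in the camera images.
- unit: the leaf contact unit: black moulded base 240 x 80 x 12 mm, screwed to the bench to the right of a tall grey fuse box (keep the arm above 0.35 m over that). Origin at the centre of its underside (bench level); x runs along the leaf from root clamp to free tip, z up. The leaf: a copper strip 16 x 1.6 mm, 45 mm up, clamped at the root up to x = -76 mm, free from there to its tip at x = +105 mm
- dome (a point): top of the silver contact dome (12 mm across, 4 mm high) on the leaf near its tip, at x = +90 mm, y = 0 of the unit: the place to press. It rests 48 to 49.3 mm above the bench (the slacker the leaf, the more it sags) and is on the stop at 44 mm: there the force climbs steeply (10 N per mm or more), while the leaf alone gives 0.3 to 1.3 N per mm, evenly; a pressing finger sinks in 0.1 mm per N
- tab (a point): centre of the black upright grip tab on top of the sliding brass block: 12 mm thick along the unit's x, 30 mm wide along its y, 29 mm tall (59 to 88 mm above the bench). The block below it is 58 mm long, 38 mm wide, its top at 59 mm
- block (a joint): how far the block is slid towards the leaf's tip (+x of the unit), in m, 0 (rearmost) to 0.056; it stays where it is left and takes about 3 N to slide. Sliding it forward stiffens the leaf. It starts at 0 to 0.010, always too slack; the right setting lies somewhere from 0.014 to 0.046 and differs from unit to unit, so it must be found by feel
- small_driver: small yellow-handled screwdriver, 20 x 165 x 20 mm, origin at the centre of its underside; leave alone
- fuse: white bottle fuse standing upright, 23 mm across, 50 mm tall, origin at the centre of its underside; leave alone
- insulator: white reel insulator standing upright, 34 mm across, 38 mm tall, origin at the centre of its underside; leave alone
- block_front (a point): middle of the block's front face, 29 mm ahead (+x) of the tab's centre, at x = -10 mm + the value of joint block. A spring inside the block bears up under the leaf, hidden 15 to 39 mm behind this face (unknown, but fixed in the block). The force that just brings the tip onto the stop is about 0.2 + 5.8 (d / 69)^2 N, d being the distance in mm from x = -76 mm to that spring
- stop_top (a point): top of the fixed nylon-tipped stop screw under the dome, 36.7 mm above the bench; the rivet under the leaf rests on it when the dome is down at 44 mm

How it is judged:
On the way, in this order (a step that is already met when the one before it is completed fails the run):
1. the tip is pressed onto its stop to feel the slack leaf (z of dome in the frame of unit below 0.0444 m and contact force between the fingers and leaf above 0.5 N), for 0.2 s.
2. the block has been slid forward and the tip is pressed onto its stop again (all of step 1 and value of joint block above 0.012 m), for 0.2 s.
At the end, for the whole second after the job is handed in: The leaf is free again and needs 5.3 to 6.7 N to reach its stop. This is judged by how little it sags under its own weight: the dome rests 49.15 to 49.275 mm above the unit's underside (sag falls as stiffness rises). Block and leaf are at rest (z of dome in the frame of unit between 0.04915 and 0.049275 m and linear speed of each of block, leaf below 0.003 m/s); the robot touches nothing.
It fails at once if the leaf is pressed with more than 15 N (contact force between any of the fingers, the arm and leaf above 15 N).
It fails at once if a tool or part beside the unit is moved more than 15 mm (distance of any of small_driver, fuse, insulator from where it was at the start of the episode above 0.015 m).
It also fails if it takes over 72 s, if anything falls off the work surface, if the arm or the gripper's body presses on something with over 40 N, if the wrist force passes 120 N, or if a joint passes its speed limit or range.

ROBOT

A 6-joint arm with a two-finger parallel gripper is mounted at the origin on a cart in front of the work surface, level with it; the furniture and walls round the work are solid. World frame = base frame: x ahead of the robot, y to its left, z up, the work surface at z = 0. Lengths are in m, angles in rad, forces in N, time in s.
With the tool pointing down it reaches from about 0.425 to 0.95 m from the base axis. Payload 14.7 kg.
Tool frame: the origin (TCP) lies midway between the tips of the shut fingers; the grasp point (between the pads) lies 19 mm behind it; z points along the fingers, y is the direction in which the jaws open and shut (so a half turn about z gives the same grasp; the last joint's range is limited). The gripper opens to 85 mm and grips with 20 to 120 N. Pads are 22 mm wide; open, the fingers measure 114 mm over their backs; the gripper's body (76 mm by 85 mm) begins 54 mm behind the grasp point. The pads swing forward as they close: fully open they stand 13 mm farther back than shut.
Start: joints at [1.174, 0.48, 1.596, -0, 1.065, -0.047], TCP at [0.223, 0.611, 0.231] pointing down, gripper open.
Joint ranges: [-2.75, 2.75], [-0.82, 2.05], [0.23, 2.67], [-1.56, 4.7], [0.09, 2.69], [-2.92, 2.92]. Speed limits (rad/s): [1.89, 1.89, 2.39, 3.01, 3.01, 3.01].

INTERFACE

Orientations are given as a unit quaternion [w, x, y, z].
In Python, from workcell import ctrl gives the robot as it stands.
- The arm moves only by the tool drive_tool, never from a script. Its argument "deltas" is a list of rows, each an object with "delta_pos": the shift along the world's x, y, z normalised to -1 to 1, where 1 is 100 mm, a list of three; "rotation": the turn, a rotation vector about the world's x, y, z normalised to -1 to 1, where 1 is 90 degrees, a list of three; "grip": the opening, from 0 (shut) to 1 (fully open). In form: [{"delta_pos": [x, y, z], "rotation": [rx, ry, rz], "grip": grip}, ...]. A call has exactly 5 rows; each row shifts and turns the commanded pose from where the row before left it; what a row does not reach is not made up. A row lasts 1/8 s, in which the tool goes at most 62.5 mm and 10.7 degrees, less where a joint would pass 70% of its speed; a pose out of reach is approached as far as the arm can. A call with a number of a shift or a turn outside -1 to 1 is refused whole. A call with a gripper value outside its range is refused whole. The fingers move at their own pace and stop on an object; "newtons" is the grip in N (left out, the last holds). Time passes only in rows, so rows that do not move let the fingers close, or fill a call up. It gives the time, the measured TCP pose, the force and the opening at its end, in the units of the state.
- ctrl.state(): the state, without advancing time (a new reading comes with each control period).
- ctrl.camera(name): name is "scene" or "top" or "wrist"; returns (picture, depth): 400x640x3 uint8, red, green, blue; 400x640 float32, m along the optical axis (not along the pixel's ray), 0 where there is no reading.
- ctrl.get_calibration(name): a dict with "vfov" (degrees; the focal length in pixels is half the picture's height over the tangent of half this angle, whatever the lens; pixels are square), "cx", "cy" (the principal point, pixels), "k1" (the pictures are not rectified: a ray, as slopes to the right and down, at radius r is drawn at 1 + k1 r^2 times it, then the intrinsics apply), "position" and "rotation" of the camera in the world; the wrist camera has in their place "hand_eye" (4x4, takes a point from camera to tool coordinates, whose origin is the TCP and whose axes are the flange's). Camera axes: x right, y up, looking along -z (the intrinsics and any distortion apply to the point x, -y, -z); pixel columns grow to the right and rows downward; lengths in m; the calibration is good to about 2 mm. A picture is of the moment at which its call begins: read the wrist's pose just before it. get_calibration takes no time and is no camera call.
- ctrl.close_job(): hands the job in, once; it reports no verdict.
The state is a dict: "clock": time; "joint_positions": joint angles; "joint_vel": joint speeds; "effort": joint torques, N m; "tool_pos": TCP position; "orientation": TCP orientation; "force": force on the tool from outside, world axes, zero at the start; "wrist_torque": the same for the moment, N m; "grip_width": finger opening in m.
Only numpy, scipy, OpenCV 4.12 (cv2) and the standard library are available. Lean on these libraries where they do the work, as an engineer would, in place of code of your own. Each camera call takes 0.05 s, during which the arm holds its last target. There are 200 camera calls.

## Working session

There is one attempt and no reset: what is moved stays moved. The work goes in short steps, Python scripts to look and compute and a tool call to move; the robot and the scene stay as the last step left them, time stands still between calls to the robot, and variables do not carry over. Pictures are saved under pics/ and viewed, about 8 in all and at most 12, crops included, and the job is handed in when it is done.

Besides the shell and the picture viewer there is one more tool, called after "Request:" as a command line: name --argument value ..., lists and objects as JSON in quotes. drive_tool: Moves the arm, as the interface text tells. Its arguments: {"type":"object","properties":{"deltas":{"type":"array","items":{"type":"object","properties":{"delta_pos":{"type":"array","items":{"type":"number","minimum":-1,"maximum":1}},"rotation":{"type":"array","items":{"type":"number","minimum":-1,"maximum":1}},"grip":{"type":"number"}}}},"newtons":{"type":"number"}},"required":["deltas"]}

```bash
mkdir -p pics; ls; cat > h.py <<'E'
import numpy as np, cv2
from workcell import ctrl
from scipy.spatial.transform import Rotation as R
def T_cam(name,st=None):
    c=ctrl.get_calibration(name); T=np.eye(4)
    if 'hand_eye' in c:
        st=st or ctrl.state(); q=st['orientation']
        T[:3,:3]=R.from_quat([q[1],q[2],q[3],q[0]]).as_matrix(); T[:3,3]=st['tool_pos']
        T=T@np.array(c['hand_eye'])
    else:
        r=np.array(c['rotation'])
        T[:3,:3]=r if r.shape==(3,3) else R.from_quat([r[1],r[2],r[3],r[0]]).as_matrix()
        T[:3,3]=c['position']
    return c,T
def K(c):
    f=200/np.tan(np.radians(c['vfov'])/2); return np.array([[f,0,c['cx']],[0,f,c['cy']],[0,0,1.]]),np.array([c['k1'],0,0,0.])
def world(c,T,uv,z=None,d=None):
    k,D=K(c); s=cv2.undistortPoints(np.array(uv,float).reshape(-1,1,2),k,D).reshape(-1,2)
    ray=np.c_[s[:,0],-s[:,1],-np.ones(len(s))]
    if d is not None: return (ray*np.reshape(d,(-1,1)))@T[:3,:3].T+T[:3,3]
    r=ray@T[:3,:3].T; return T[:3,3]+r*((np.array(z)-T[2,3])/r[:,2])[:,None]
E
python3 - <<'E'
from h import *
for n in ["scene","top"]:
    c=ctrl.get_calibration(n);print(n,c)
    p,d=ctrl.camera(n);cv2.imwrite(f'pics/{n}.png',p[:,:,::-1]);np.save(n+'d.npy',d)
print(ctrl.get_calibration('wrist'));print(ctrl.state())
E
```

```text
pics
scene {'vfov': 44.07854006102435, 'cx': 328.3205344406046, 'cy': 197.94973644772128, 'k1': -0.0739664609828278, 'position': array([ 0.1769236 , -0.63829315,  0.64149911]), 'rotation': array([ 0.87609341,  0.38296248, -0.1213893 , -0.26657966])}
top {'vfov': 54.41937090779777, 'cx': 317.5714306781454, 'cy': 201.11204455973765, 'k1': 0.020205080978579912, 'position': array([ 0.37886719, -0.12047354,  0.89200704]), 'rotation': array([ 0.70969578,  0.0716546 , -0.05709319, -0.69852551])}
{'vfov': 71.9392120516525, 'cx': 322.85292449128576, 'cy': 205.10850840314234, 'k1': -0.039868530407713994, 'hand_eye': array([[-5.31761274e-04,  9.48747015e-01,  3.16036102e-01,
         8.10130153e-02],
       [ 9.99999837e-01,  5.70394476e-04, -2.97398596e-05,
         8.23591468e-04],
       [-2.08480850e-04,  3.16036035e-01, -9.48747164e-01,
        -1.41879582e-01],
       [ 0.00000000e+00,  0.00000000e+00,  0.00000000e+00,
         1.00000000e+00]])}
{'clock': 0.1, 'joint_positions': array([ 1.17441794e+00,  4.80805852e-01,  1.59679331e+00,  1.43214627e-05,
        1.06509497e+00, -4.65820383e-02]), 'joint_vel': array([-5.68795425e-05, -1.20237913e-03, -1.42979848e-03, -8.53153365e-04,
       -2.00102977e-03,  1.18038919e-03]), 'effort': array([ 8.83332050e-04, -9.52264452e+01, -4.31040001e+01, -1.10065862e-04,
        5.35673287e-03, -4.10020289e-05]), 'tool_pos': array([0.22258505, 0.61031805, 0.23071927]), 'orientation': array([-1.27092867e-04,  1.74011259e-01,  9.84743509e-01, -5.35911903e-04]), 'force': array([ 1.14028848,  0.48063782, -0.15409851]), 'wrist_torque': array([-0.00194774,  0.01697672, -0.00568686]), 'grip_width': 0.08523511361046304}
```

View pics/top.png

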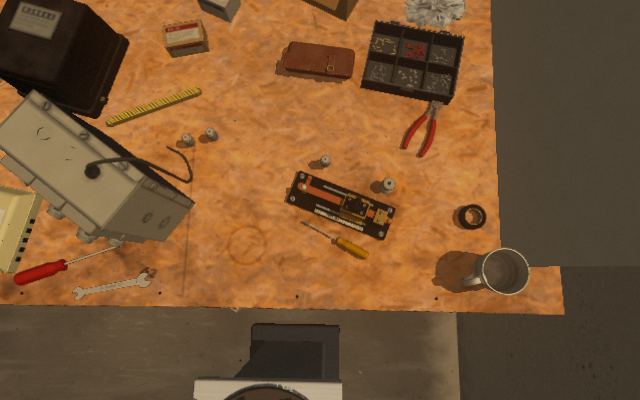

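View pics/scene.png

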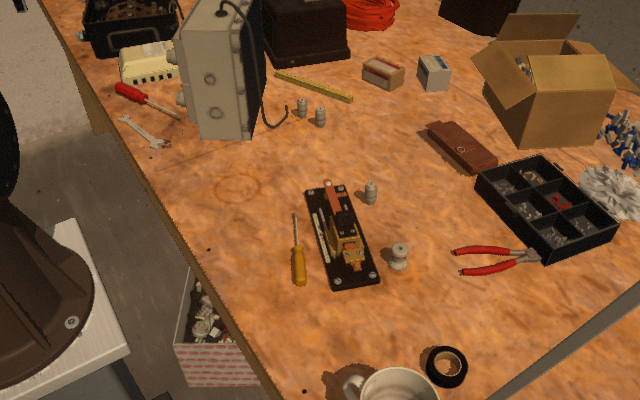

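The top view shows the unit near (340,205). Its copper tip is on the left (about 303,187) and the brass clamp on the right (about 383,218). The driver (338,240), fuse (325,160) and insulator (388,185) lie beside it, and the fuse box is at (95,165).

```bash
python3 - <<'E'
from h import *
c,T=T_cam('top')
uv=[(299,171),(396,207),(381,240),(285,205),(303,187)]
w=world(c,T,uv,[.012]*4+[.05]);print(w.round(3)); print(w[:4].mean(0))
for a,b in((0,1),(3,2),(0,3),(1,2)):
    v=w[a]-w[b];print(np.hypot(*v[:2]),np.degrees(np.arctan2(v[1],v[0])))
# fuse box height
d=np.load('topd.npy');v,u=np.mgrid[90:245:3,0:195:3];m=d[v,u]>0
P=world(c,T,np.c_[u[m],v[m]],d=d[v,u][m]);print(P[:,2].max(),P[P[:,2]>.05].min(0),P[P[:,2]>.05].max(0))
E
```

```text
[[ 0.612 -0.056  0.012]
 [ 0.53  -0.28   0.012]
 [ 0.454 -0.245  0.012]
 [ 0.531 -0.026  0.012]
 [ 0.565 -0.069  0.05 ]]
[ 0.53165591 -0.15190424  0.012     ]
0.238565305092862 69.88206451051838
0.23217171136497664 70.67669291571892
0.0864696657709285 -20.381968128911154
0.08352732154524001 -24.797486907850786
0.28785742886143495 [0.42644372 0.17487631 0.05035355] [0.7865251  0.60293736 0.28785743]
```

Request:
drive_tool --deltas '[{"delta_pos": [0,0,0.4],"rotation": [0,0,0],"grip": 0},{"delta_pos": [0,0,0.5],"rotation": [0,0,0],"grip": 0},{"delta_pos": [0,0,0.5],"rotation": [0,0,0],"grip": 0},{"delta_pos": [0,0,0.4],"rotation": [0,0,0],"grip": 0},{"delta_pos": [0.3,-0.3,0.1],"rotation": [0,0,0],"grip": 0}]'

```text
clock: 0.72
tool_pos: [0.252, 0.5822, 0.4237]
orientation: [0.0, 0.173, 0.985, 0.002]
force: [0.2, -1.1, -0.2]
grip_width: 0.0
```

Request:
drive_tool --deltas '[{"delta_pos": [0.4,-0.4,0],"rotation": [0,0,0],"grip": 0},{"delta_pos": [0.4,-0.4,0],"rotation": [0,0,0],"grip": 0},{"delta_pos": [0.4,-0.4,0],"rotation": [0,0,0],"grip": 0},{"delta_pos": [0.4,-0.4,0],"rotation": [0,0,0],"grip": 0},{"delta_pos": [0.4,-0.4,0],"rotation": [0,0,0],"grip": 0}]'

```text
clock: 1.35
tool_pos: [0.4537, 0.3791, 0.4211]
orientation: [-0.0, 0.174, 0.985, -0.0]
force: [0.6, 1.1, 0.2]
grip_width: 0.0001
```

Request:
drive_tool --deltas '[{"delta_pos": [0.2,-0.5,0],"rotation": [0,0,0],"grip": 0},{"delta_pos": [0.2,-0.5,0],"rotation": [0,0,0],"grip": 0},{"delta_pos": [0.1,-0.5,0],"rotation": [0,0,0],"grip": 0},{"delta_pos": [0.1,-0.5,0],"rotation": [0,0,0],"grip": 0},{"delta_pos": [0.1,-0.5,0],"rotation": [0,0,0],"grip": 0}]'

```text
clock: 1.98
tool_pos: [0.5227, 0.129, 0.4211]
orientation: [-0.0, 0.174, 0.985, -0.0]
force: [0.5, 0.4, -0.1]
grip_width: -0.0
```

Request:
drive_tool --deltas '[{"delta_pos": [0,-0.5,0],"rotation": [0,0,0],"grip": 0},{"delta_pos": [0,-0.5,0],"rotation": [0,0,0],"grip": 0},{"delta_pos": [0,-0.5,-0.3],"rotation": [0,0,0],"grip": 0},{"delta_pos": [0.1,-0.5,-0.4],"rotation": [0,0,0],"grip": 0},{"delta_pos": [0,-0.5,-0.4],"rotation": [0,0,0],"grip": 0}]'

```text
clock: 2.6
tool_pos: [0.5325, -0.118, 0.3125]
orientation: [0.0, 0.174, 0.985, -0.0]
force: [1.2, 0.0, -0.1]
grip_width: -0.0
```

Request:
drive_tool --deltas '[{"delta_pos": [0,0,-0.4],"rotation": [0,0,0],"grip": 0},{"delta_pos": [0,0,-0.2],"rotation": [0,0,0],"grip": 0},{"delta_pos": [0,0,0],"rotation": [0,0,0],"grip": 0},{"delta_pos": [0,0,0],"rotation": [0,0,0],"grip": 0},{"delta_pos": [0,0,0],"rotation": [0,0,0],"grip": 0}]'

```text
clock: 3.22
tool_pos: [0.533, -0.1164, 0.2548]
orientation: [0.001, 0.174, 0.985, -0.0]
force: [-0.6, -0.4, 0.7]
grip_width: -0.0001
```

```bash
python3 - <<'E'
from h import *
st=ctrl.state();p,d=ctrl.camera('wrist');cv2.imwrite('pics/w1.png',p[:,:,::-1]);np.save('w1d.npy',d)
c,T=T_cam('wrist',st);np.save('w1T.npy',T);print(st['tool_pos'],st['orientation'],st['force'])
E
```

```text
[ 0.5329689  -0.11637798  0.25477033] [ 8.48564628e-04  1.73863859e-01  9.84769328e-01 -9.42523132e-05] [-0.64363594 -0.39133722  0.7027584 ]
```

View pics/w1.png

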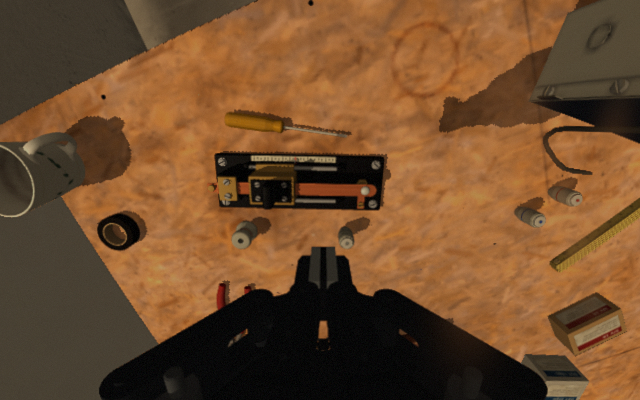

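Wrist view: unit centred near (300,182), dome at about (365,190), tab at about (268,190). The fuse (346,237) and insulator (243,234) stand on the near side. I'll enlarge the unit.

```bash
python3 - <<'E'
from h import *
p=cv2.imread('pics/w1.png')[140:255,205:400]
cv2.imwrite('pics/w1c.png',cv2.resize(p,None,fx=4,fy=4,interpolation=cv2.INTER_CUBIC))
E
```

```text
(no output)
```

View pics/w1c.png

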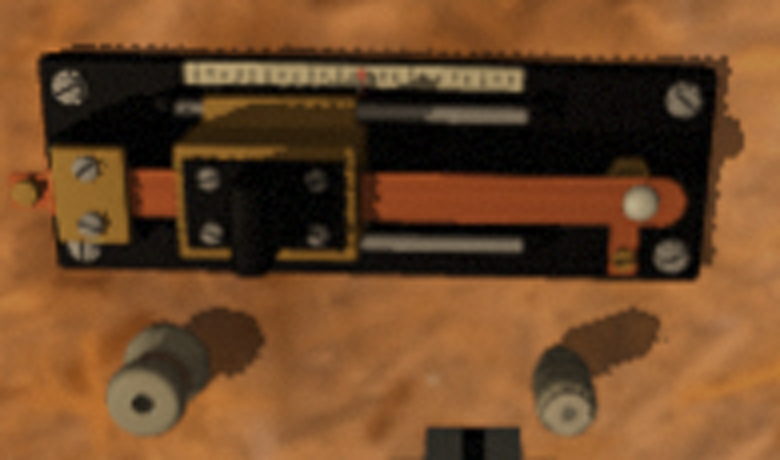

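```bash
python3 - <<'E'
from h import *
c=ctrl.get_calibration('wrist');T=np.load('w1T.npy')
f=lambda l:[((x+.5)/4-.5+205,(y+.5)/4-.5+140) for x,y in l]
dome=world(c,T,f([(640,203)]),[.0475])[0]
blk=world(c,T,f([(178,145),(357,148),(355,258),(181,259)]),[.059]*4)
base=world(c,T,f([(41,57),(715,67),(699,278),(60,265)]),[.012]*4)
sc=world(c,T,f([(69,87),(684,99),(671,256),(84,246)]),[.013]*4)
fr=world(c,T,f([(145,405),(567,413)]),[.038,.05])
print('dome',dome,'\nblk',blk.round(4),blk.mean(0),'\nbase',base.round(4),base.mean(0),'\nscrews',sc.round(4),sc.mean(0),'\nins,fuse',fr)
for P in(base,sc):
  x=(P[1]+P[2]-P[0]-P[3])/2;print(np.hypot(*x[:2]),np.degrees(np.arctan2(x[1],x[0])))
x=dome-blk.mean(0);print(np.hypot(*x[:2]),np.degrees(np.arctan2(x[1],x[0])))
d=np.load('w1d.npy');u,v=map(int,f([(640,203)])[0]);print(world(c,T,[(u,v)],d=[d[v,u]]))
print(world(c,T,f([(252,165)]),d=[d[181,268]]))
E
```

```text
dome [ 0.56641935 -0.06924833  0.0475    ] 
blk [[ 0.4953 -0.1999  0.059 ]
 [ 0.5155 -0.1476  0.059 ]
 [ 0.5488 -0.1617  0.059 ]
 [ 0.5298 -0.2148  0.059 ]] [ 0.52235099 -0.18101738  0.059     ] 
base [[ 0.4555 -0.2475  0.012 ]
 [ 0.5396 -0.0281  0.012 ]
 [ 0.6126 -0.0554  0.012 ]
 [ 0.5266 -0.2759  0.012 ]] [ 0.53356358 -0.15170148  0.012     ] 
screws [[ 0.4683 -0.2425  0.013 ]
 [ 0.5464 -0.0416  0.013 ]
 [ 0.6004 -0.0627  0.013 ]
 [ 0.5229 -0.2637  0.013 ]] [ 0.53451294 -0.15263474  0.013     ] 
ins,fuse [[ 0.58029343 -0.25843788  0.038     ]
 [ 0.62926859 -0.11576186  0.05      ]]
0.2358312722094177 68.86489674928657
0.2154835294812455 68.83187550992386
0.12014300157014164 68.48164840038996
[[ 0.56512979 -0.06995435  0.04917047]]
[[ 0.50862728 -0.17970555  0.06245793]]
```

Request:
drive_tool --deltas '[{"delta_pos": [0.11,0.16,-0.3],"rotation": [0,0,-0.013],"grip": 0},{"delta_pos": [0.11,0.16,-0.4],"rotation": [0,0,0],"grip": 0},{"delta_pos": [0.11,0.15,-0.5],"rotation": [0,0,0],"grip": 0},{"delta_pos": [0,0,-0.4],"rotation": [0,0,0],"grip": 0},{"delta_pos": [0,0,-0.25],"rotation": [0,0,0],"grip": 0}]'

```text
clock: 3.9
tool_pos: [0.5652, -0.0689, 0.0673]
orientation: [-0.0, 0.184, 0.983, -0.0]
force: [-0.0, -0.4, 0.9]
grip_width: -0.0001
```

Request:
drive_tool --deltas '[{"delta_pos": [0,0,-0.05],"rotation": [0,0,0],"grip": 0},{"delta_pos": [0,0,0],"rotation": [0,0,0],"grip": 0},{"delta_pos": [0,0,0],"rotation": [0,0,0],"grip": 0},{"delta_pos": [0,0,0],"rotation": [0,0,0],"grip": 0},{"delta_pos": [0,0,0],"rotation": [0,0,0],"grip": 0}]'

```text
clock: 4.53
tool_pos: [0.5657, -0.0695, 0.0643]
orientation: [0.0, 0.184, 0.983, 0.0]
force: [-0.2, 0.1, 0.5]
grip_width: -0.0001
```

```bash
cat >> h.py <<'E'
def feel(n=10):
    """averaged TCP z and force over n control readings"""
    a=[]
    for _ in range(n):
        ctrl.camera('wrist'); s=ctrl.state(); a.append(np.r_[s['tool_pos'],s['force']])
    a=np.array(a); print(s['clock'],'tcp',a[:,:3].mean(0).round(5),'F',a[:,3:].mean(0).round(3),'sd',a[:,3:].std(0).round(2),'zsd',a[:,2].std().round(6))
E
python3 - <<'E'
from h import *
feel(10)
st=ctrl.state();p,d=ctrl.camera('wrist');cv2.imwrite('pics/w2.png',p[:,:,::-1])
E
```

```text
5.025 tcp [ 0.56542 -0.06939  0.06377] F [-0.229  0.338 -0.063] sd [0.44 0.62 0.42] zsd 0.000146
```

View pics/w2.png

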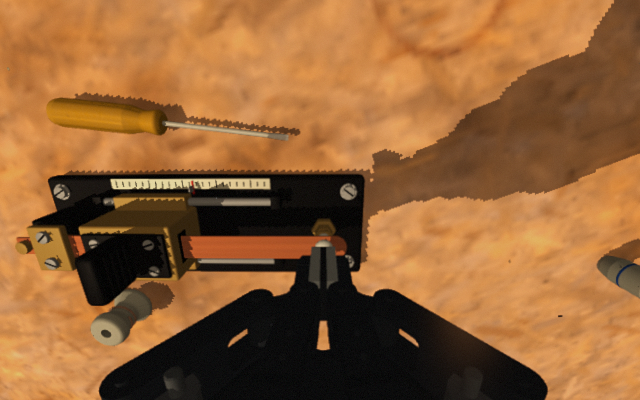

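The finger tip sits right over the dome at (322,243), and the tab is at (115,270). Next I press down in small steps.

Request:
drive_tool --deltas '[{"delta_pos": [0,0,-0.08],"rotation": [0,0,0],"grip": 0},{"delta_pos": [0,0,-0.04],"rotation": [0,0,0],"grip": 0},{"delta_pos": [0,0,-0.02],"rotation": [0,0,0],"grip": 0},{"delta_pos": [0,0,-0.02],"rotation": [0,0,0],"grip": 0},{"delta_pos": [0,0,0],"rotation": [0,0,0],"grip": 0}]'

```text
clock: 5.7
tool_pos: [0.5653, -0.0694, 0.0476]
orientation: [-0.0, 0.184, 0.983, 0.0]
force: [0.4, 0.5, 1.0]
grip_width: 0.0001
```

```bash
python3 -c "
from h import *
feel(8)"
```

```text
6.1 tcp [ 0.56542 -0.06939  0.04777] F [-0.247 -0.218  0.596] sd [0.26 0.52 0.36] zsd 3.1e-05
```

Request:
drive_tool --deltas '[{"delta_pos": [0,0,-0.01],"rotation": [0,0,0],"grip": 0},{"delta_pos": [0,0,-0.01],"rotation": [0,0,0],"grip": 0},{"delta_pos": [0,0,0],"rotation": [0,0,0],"grip": 0},{"delta_pos": [0,0,0],"rotation": [0,0,0],"grip": 0},{"delta_pos": [0,0,0],"rotation": [0,0,0],"grip": 0}]'

```text
clock: 6.72
tool_pos: [0.5654, -0.0694, 0.0457]
orientation: [0.0, 0.184, 0.983, -0.0]
force: [0.6, 0.8, 1.2]
grip_width: 0.0
```

```bash
python3 -c "
from h import *
feel(8)"
```

```text
7.125 tcp [ 0.5654  -0.06939  0.0457 ] F [-0.375  0.372  2.171] sd [0.41 0.21 0.39] zsd 1.5e-05
```

Request:
drive_tool --deltas '[{"delta_pos": [0,0,-0.01],"rotation": [0,0,0],"grip": 0},{"delta_pos": [0,0,0],"rotation": [0,0,0],"grip": 0},{"delta_pos": [0,0,0],"rotation": [0,0,0],"grip": 0},{"delta_pos": [0,0,0],"rotation": [0,0,0],"grip": 0},{"delta_pos": [0,0,0],"rotation": [0,0,0],"grip": 0}]'

```text
clock: 7.75
tool_pos: [0.5654, -0.0694, 0.0447]
orientation: [0.0, 0.184, 0.983, -0.0]
force: [-0.7, -0.2, 3.3]
grip_width: -0.0005
```

```bash
python3 -c "
from h import *
feel(10)"
```

```text
8.25 tcp [ 0.56539 -0.06938  0.04468] F [-0.201  0.232  2.558] sd [0.53 0.55 0.46] zsd 1.5e-05
```

Request:
drive_tool --deltas '[{"delta_pos": [0,0,-0.006],"rotation": [0,0,0],"grip": 0},{"delta_pos": [0,0,0],"rotation": [0,0,0],"grip": 0},{"delta_pos": [0,0,0],"rotation": [0,0,0],"grip": 0},{"delta_pos": [0,0,0],"rotation": [0,0,0],"grip": 0},{"delta_pos": [0,0,0],"rotation": [0,0,0],"grip": 0}]'

```text
clock: 8.88
tool_pos: [0.5654, -0.0694, 0.0441]
orientation: [0.0, 0.184, 0.983, 0.0]
force: [0.3, -0.2, 2.7]
grip_width: -0.0
```

```bash
python3 -c "
from h import *
feel(10)"
```

```text
9.375 tcp [ 0.56538 -0.06939  0.04408] F [-0.021  0.515  3.127] sd [0.41 0.56 0.54] zsd 9e-06
```

Request:
drive_tool --deltas '[{"delta_pos": [0,0,-0.005],"rotation": [0,0,0],"grip": 0},{"delta_pos": [0,0,0],"rotation": [0,0,0],"grip": 0},{"delta_pos": [0,0,0],"rotation": [0,0,0],"grip": 0},{"delta_pos": [0,0,0],"rotation": [0,0,0],"grip": 0},{"delta_pos": [0,0,0],"rotation": [0,0,0],"grip": 0}]'

```text
clock: 10.0
tool_pos: [0.5654, -0.0694, 0.0436]
orientation: [0.0, 0.184, 0.983, 0.0]
force: [-0.7, 0.3, 3.8]
grip_width: 0.0005
```

```bash
python3 -c "
from h import *
feel(10)"
```

```text
10.5 tcp [ 0.5654  -0.06939  0.04359] F [-0.071  0.217  3.474] sd [0.54 0.39 0.66] zsd 1.4e-05
```

Request:
drive_tool --deltas '[{"delta_pos": [0,0,-0.004],"rotation": [0,0,0],"grip": 0},{"delta_pos": [0,0,0],"rotation": [0,0,0],"grip": 0},{"delta_pos": [0,0,0],"rotation": [0,0,0],"grip": 0},{"delta_pos": [0,0,0],"rotation": [0,0,0],"grip": 0},{"delta_pos": [0,0,0],"rotation": [0,0,0],"grip": 0}]'

```text
clock: 11.12
tool_pos: [0.5654, -0.0694, 0.0432]
orientation: [0.0, 0.184, 0.983, 0.0]
force: [0.1, 0.9, 4.9]
grip_width: 0.0001
```

```bash
python3 -c "
from h import *
feel(8)"
```

```text
11.525 tcp [ 0.56541 -0.06939  0.04323] F [-0.07   0.173  5.056] sd [0.56 0.61 0.45] zsd 6e-06
```

The leaf gives about 0.74 N/mm. The knee is at about 3.45 N, so d ≈ 51.6 mm and the block should slide about 17.5 mm forward. I lift off and move to the tab.

Request:
drive_tool --deltas '[{"delta_pos": [0,0,0.06],"rotation": [0,0,0],"grip": 0},{"delta_pos": [0,0,0.3],"rotation": [0,0,0],"grip": 0},{"delta_pos": [0,0,0.4],"rotation": [0,0,0],"grip": 0.5},{"delta_pos": [-0.14,-0.37,0],"rotation": [0,0,0],"grip": 0.5},{"delta_pos": [-0.15,-0.37,0],"rotation": [0,0,0],"grip": 0.5}]'

```text
clock: 12.15
tool_pos: [0.5363, -0.144, 0.12]
orientation: [0.001, 0.183, 0.983, -0.0]
force: [0.4, -0.9, -1.2]
grip_width: 0.0427
```

Request:
drive_tool --deltas '[{"delta_pos": [-0.14,-0.37,0],"rotation": [0,0,0],"grip": 0.5},{"delta_pos": [0,0,0],"rotation": [0,0,0],"grip": 0.5},{"delta_pos": [0,0,0],"rotation": [0,0,0],"grip": 0.5},{"delta_pos": [0,0,0],"rotation": [0,0,0],"grip": 0.5},{"delta_pos": [0,0,0],"rotation": [0,0,0],"grip": 0.5}]'

```text
clock: 12.78
tool_pos: [0.5226, -0.1796, 0.1192]
orientation: [-0.0, 0.184, 0.983, 0.0]
force: [-0.5, 0.4, 0.1]
grip_width: 0.0425
```

```bash
python3 - <<'E'
from h import *
feel(8)
st=ctrl.state();p,d=ctrl.camera('wrist');c,T=T_cam('wrist',st);np.save('w3T.npy',T);np.save('w3d.npy',d)
cv2.imwrite('pics/w3.png',p[:,:,::-1])
E
```

```text
13.175 tcp [ 0.5225  -0.18009  0.11917] F [ 0.054  0.05  -0.133] sd [0.57 0.55 0.35] zsd 1.2e-05
```

View pics/w3.png

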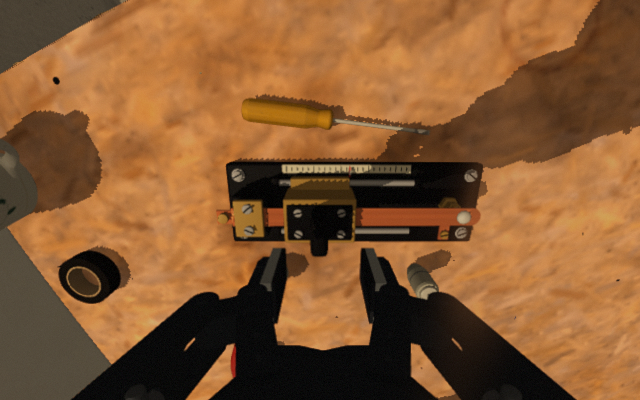

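The tab is at (320,245), centred between the open fingers (pads at 280 and 368), with the dome at (463,217). I'll compute the tab–dome distance while descending.

```bash
python3 - <<'E'
from h import *
c=ctrl.get_calibration('wrist');T=np.load('w3T.npy')
p=cv2.imread('pics/w3.png');print(p[245,303:338].sum(1))
w=world(c,T,[(463,217),(286,205),(354,204),(356,240),(285,240),(311.5,250),(328,250)],[.0475]+[.059]*4+[.088]*2)
U=np.array([.3616,.9323]);N=np.array([.9323,-.3616]);o=np.array([.5654,-.0694])
print(np.c_[(w[:,:2]-o)@U,(w[:,:2]-o)@N].round(4));print(((np.array([.5225,-.1801])-o)@U),((np.array([.5225,-.1801])-o)@N))
E
```

```text
[295 287 288 286 280 292 259 149  54  12  31  39  43  47  31  28  16  36
  22  18  31  18  12   4  59 269 339 340 335 341 336 333 336 336 331]
[[-0.0007  0.0007]
 [-0.1466 -0.0138]
 [-0.0941 -0.0146]
 [-0.0914  0.016 ]
 [-0.1488  0.016 ]
 [-0.1261  0.0098]
 [-0.1146  0.0098]]
-0.11871825000000003 3.344999999995425e-05
```

Request:
drive_tool --deltas '[{"delta_pos": [0,0,-0.3],"rotation": [0,0,0],"grip": 0.5},{"delta_pos": [0,0,-0.2],"rotation": [0,0,0],"grip": 0.5},{"delta_pos": [0,0,-0.03],"rotation": [0,0,0],"grip": 0.5},{"delta_pos": [0,0,0],"rotation": [0,0,0],"grip": 0.5},{"delta_pos": [0,0,0],"rotation": [0,0,0],"grip": 0.5}]'

```text
clock: 13.85
tool_pos: [0.5229, -0.1806, 0.067]
orientation: [0.001, 0.184, 0.983, -0.0]
force: [-0.3, -0.7, 0.2]
grip_width: 0.0429
```

Request:
drive_tool --deltas '[{"delta_pos": [0,0,0],"rotation": [0,0,0],"grip": 0.1},{"delta_pos": [0,0,0],"rotation": [0,0,0],"grip": 0.1},{"delta_pos": [0,0,0],"rotation": [0,0,0],"grip": 0.1},{"delta_pos": [0,0,0],"rotation": [0,0,0],"grip": 0.1},{"delta_pos": [0,0,0],"rotation": [0,0,0],"grip": 0.1}]' --newtons 20

```text
clock: 14.48
tool_pos: [0.5227, -0.1806, 0.0667]
orientation: [0.0, 0.184, 0.983, -0.0]
force: [-0.8, -1.2, 7.1]
grip_width: 0.0116
```

```bash
python3 - <<'E'
from h import *
feel(3)
U=np.array([.3616,.9323]);o=np.array([.5654,-.0694]);s=ctrl.state();print(s['grip_width'],(s['tool_pos'][:2]-o)@U)
E
```

```text
14.625 tcp [ 0.52266 -0.18057  0.06674] F [-1.446 -0.248  7.105] sd [0.31 0.42 0.7 ] zsd 1.3e-05
0.01138483244967384 -0.11909918043166097
```

Request:
drive_tool --deltas '[{"delta_pos": [0.015,0.04,0],"rotation": [0,0,0],"grip": 0.1},{"delta_pos": [0.022,0.055,0],"rotation": [0,0,0],"grip": 0.1},{"delta_pos": [0.021,0.055,0],"rotation": [0,0,0],"grip": 0.1},{"delta_pos": [0,0,0],"rotation": [0,0,0],"grip": 0.1},{"delta_pos": [0,0,0],"rotation": [0,0,0],"grip": 0.1}]'

```text
clock: 15.25
tool_pos: [0.5287, -0.1652, 0.0667]
orientation: [0.0, 0.184, 0.983, 0.0]
force: [1.5, 3.6, 6.9]
grip_width: 0.0117
```

```bash
python3 - <<'E'
from h import *
feel(3)
U=np.array([.3616,.9323]);o=np.array([.5654,-.0694]);s=ctrl.state();print(s['grip_width'],(s['tool_pos'][:2]-o)@U)
E
```

```text
15.4 tcp [ 0.52864 -0.16523  0.06673] F [0.703 3.295 6.739] sd [0.53 0.27 0.25] zsd 1e-05
0.011801550106407467 -0.10265346154939603
```

Request:
drive_tool --deltas '[{"delta_pos": [0,0,0],"rotation": [0,0,0],"grip": 0.5},{"delta_pos": [0,0,0],"rotation": [0,0,0],"grip": 0.5},{"delta_pos": [0,0,0],"rotation": [0,0,0],"grip": 0.5},{"delta_pos": [0,0,0.2],"rotation": [0,0,0],"grip": 0.5},{"delta_pos": [0,0,0.33],"rotation": [0,0,0],"grip": 0.5}]'

```text
clock: 16.02
tool_pos: [0.5273, -0.1651, 0.1189]
orientation: [-0.001, 0.184, 0.983, 0.0]
force: [0.9, -0.5, 0.2]
grip_width: 0.0429
```

```bash
python3 - <<'E'
from h import *
feel(6)
st=ctrl.state();p,d=ctrl.camera('wrist');c,T=T_cam('wrist',st);np.save('w4T.npy',T)
cv2.imwrite('pics/w4.png',p[:,:,::-1])
E
```

```text
16.325 tcp [ 0.52877 -0.16563  0.12042] F [ 0.167 -0.259  0.981] sd [1.07 0.85 2.23] zsd 0.001673
```

View pics/w4.png

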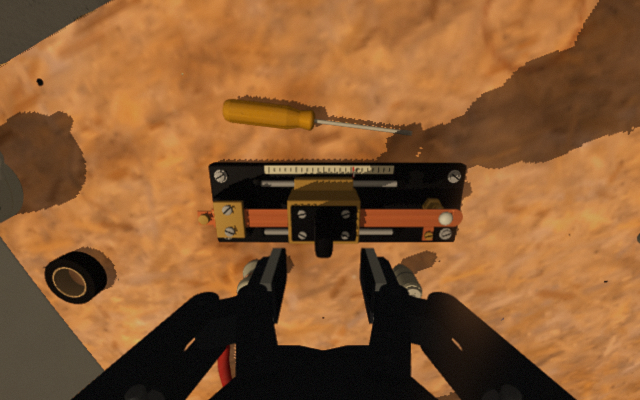

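The block slid forward (tab at 324, dome at 445) and the neighbours are unmoved. Now I go back to the dome with the fingers shut.

Request:
drive_tool --deltas '[{"delta_pos": [0.124,0.32,0],"rotation": [0,0,0],"grip": 0},{"delta_pos": [0.124,0.32,0],"rotation": [0,0,0],"grip": 0},{"delta_pos": [0.124,0.32,0],"rotation": [0,0,0],"grip": 0},{"delta_pos": [0,0,-0.25],"rotation": [0,0,0],"grip": 0},{"delta_pos": [0,0,-0.25],"rotation": [0,0,0],"grip": 0}]'

```text
clock: 17.0
tool_pos: [0.5652, -0.0687, 0.0679]
orientation: [-0.0, 0.183, 0.983, -0.0]
force: [0.6, -0.0, -0.7]
grip_width: 0.0002
```

Request:
drive_tool --deltas '[{"delta_pos": [0,0,-0.14],"rotation": [0,0,0],"grip": 0},{"delta_pos": [0,0,0],"rotation": [0,0,0],"grip": 0},{"delta_pos": [0,0,0],"rotation": [0,0,0],"grip": 0},{"delta_pos": [0,0,0],"rotation": [0,0,0],"grip": 0},{"delta_pos": [0,0,0],"rotation": [0,0,0],"grip": 0}]'

```text
clock: 17.62
tool_pos: [0.5657, -0.0695, 0.0558]
orientation: [0.0, 0.184, 0.983, 0.0]
force: [0.2, -0.3, -0.6]
grip_width: 0.0002
```

```bash
python3 -c "
from h import *
feel(10)"
```

```text
18.125 tcp [ 0.56545 -0.06941  0.05534] F [ 0.02  -0.04  -0.217] sd [0.3  0.47 0.3 ] zsd 0.000172
```

Request:
drive_tool --deltas '[{"delta_pos": [0,0,-0.05],"rotation": [0,0,0],"grip": 0},{"delta_pos": [0,0,-0.02],"rotation": [0,0,0],"grip": 0},{"delta_pos": [0,0,-0.015],"rotation": [0,0,0],"grip": 0},{"delta_pos": [0,0,0],"rotation": [0,0,0],"grip": 0},{"delta_pos": [0,0,0],"rotation": [0,0,0],"grip": 0}]'

```text
clock: 18.75
tool_pos: [0.5654, -0.0694, 0.0467]
orientation: [-0.0, 0.184, 0.983, -0.0]
force: [-0.4, 0.7, 2.7]
grip_width: -0.0002
```

```bash
python3 -c "
from h import *
feel(8)"
```

```text
19.15 tcp [ 0.56538 -0.06937  0.04674] F [-0.631  0.424  2.146] sd [0.29 0.3  0.46] zsd 2.3e-05
```

Request:
drive_tool --deltas '[{"delta_pos": [0,0,-0.01],"rotation": [0,0,0],"grip": 0},{"delta_pos": [0,0,-0.01],"rotation": [0,0,0],"grip": 0},{"delta_pos": [0,0,0],"rotation": [0,0,0],"grip": 0},{"delta_pos": [0,0,0],"rotation": [0,0,0],"grip": 0},{"delta_pos": [0,0,0],"rotation": [0,0,0],"grip": 0}]'

```text
clock: 19.77
tool_pos: [0.5654, -0.0694, 0.0447]
orientation: [-0.0, 0.184, 0.983, 0.0]
force: [-1.3, 1.7, 4.4]
grip_width: -0.0002
```

```bash
python3 -c "
from h import *
feel(10)"
```

```text
20.275 tcp [ 0.56539 -0.06938  0.04469] F [-1.023  0.785  4.592] sd [0.46 0.66 0.38] zsd 1.4e-05
```

Request:
drive_tool --deltas '[{"delta_pos": [0,0,-0.007],"rotation": [0,0,0],"grip": 0},{"delta_pos": [0,0,0],"rotation": [0,0,0],"grip": 0},{"delta_pos": [0,0,0],"rotation": [0,0,0],"grip": 0},{"delta_pos": [0,0,0],"rotation": [0,0,0],"grip": 0},{"delta_pos": [0,0,0],"rotation": [0,0,0],"grip": 0}]'

```text
clock: 20.9
tool_pos: [0.5654, -0.0694, 0.044]
orientation: [0.0, 0.184, 0.983, 0.0]
force: [-1.6, 1.1, 5.9]
grip_width: 0.0002
```

```bash
python3 -c "
from h import *
feel(10)"
```

```text
21.4 tcp [ 0.56541 -0.06938  0.04402] F [-1.125  0.58   5.508] sd [0.66 0.55 0.53] zsd 1.3e-05
```

Request:
drive_tool --deltas '[{"delta_pos": [0,0,-0.004],"rotation": [0,0,0],"grip": 0},{"delta_pos": [0,0,0],"rotation": [0,0,0],"grip": 0},{"delta_pos": [0,0,0],"rotation": [0,0,0],"grip": 0},{"delta_pos": [0,0,0],"rotation": [0,0,0],"grip": 0},{"delta_pos": [0,0,0],"rotation": [0,0,0],"grip": 0}]'

```text
clock: 22.02
tool_pos: [0.5654, -0.0694, 0.0437]
orientation: [0.0, 0.184, 0.983, 0.0]
force: [-0.3, 0.2, 6.2]
grip_width: 0.0001
```

```bash
python3 -c "
from h import *
feel(12)"
```

```text
22.625 tcp [ 0.56542 -0.06938  0.04365] F [-1.035  1.103  6.307] sd [0.57 0.52 0.28] zsd 1.5e-05
```

Request:
drive_tool --deltas '[{"delta_pos": [0,0,-0.004],"rotation": [0,0,0],"grip": 0},{"delta_pos": [0,0,0],"rotation": [0,0,0],"grip": 0},{"delta_pos": [0,0,0],"rotation": [0,0,0],"grip": 0},{"delta_pos": [0,0,0],"rotation": [0,0,0],"grip": 0},{"delta_pos": [0,0,0],"rotation": [0,0,0],"grip": 0}]'

```text
clock: 23.25
tool_pos: [0.5654, -0.0694, 0.0433]
orientation: [0.0, 0.184, 0.983, -0.0]
force: [-0.7, 1.9, 6.2]
grip_width: 0.0003
```

```bash
python3 -c "
from h import *
feel(10)"
```

```text
23.75 tcp [ 0.56543 -0.06938  0.04328] F [-1.104  0.735  7.09 ] sd [0.45 0.22 0.56] zsd 1.4e-05
```

Net force at the knee reads about 6.3–6.6 N, slightly stiff, and step 2 has been pressed. I'll ease the block back about 2.7 mm and check again.

Request:
drive_tool --deltas '[{"delta_pos": [0,0,0.06],"rotation": [0,0,0],"grip": 0},{"delta_pos": [0,0,0.3],"rotation": [0,0,0],"grip": 0},{"delta_pos": [0,0,0.4],"rotation": [0,0,0],"grip": 0.5},{"delta_pos": [-0.12,-0.32,0],"rotation": [0,0,0],"grip": 0.5},{"delta_pos": [-0.13,-0.32,0],"rotation": [0,0,0],"grip": 0.5}]'

```text
clock: 24.38
tool_pos: [0.5404, -0.134, 0.1199]
orientation: [0.001, 0.183, 0.983, -0.0]
force: [0.3, -0.2, -0.7]
grip_width: 0.0426
```

Request:
drive_tool --deltas '[{"delta_pos": [-0.12,-0.32,0],"rotation": [0,0,0],"grip": 0.5},{"delta_pos": [0,0,0],"rotation": [0,0,0],"grip": 0.5},{"delta_pos": [0,0,-0.3],"rotation": [0,0,0],"grip": 0.5},{"delta_pos": [0,0,-0.2],"rotation": [0,0,0],"grip": 0.5},{"delta_pos": [0,0,0],"rotation": [0,0,0],"grip": 0.5}]'

```text
clock: 25.0
tool_pos: [0.5276, -0.1645, 0.0681]
orientation: [-0.001, 0.184, 0.983, 0.0]
force: [0.3, 0.3, -0.1]
grip_width: 0.0427
```

Request:
drive_tool --deltas '[{"delta_pos": [0,0,0],"rotation": [0,0,0],"grip": 0.5},{"delta_pos": [0,0,0],"rotation": [0,0,0],"grip": 0.1},{"delta_pos": [0,0,0],"rotation": [0,0,0],"grip": 0.1},{"delta_pos": [0,0,0],"rotation": [0,0,0],"grip": 0.1},{"delta_pos": [0,0,0],"rotation": [0,0,0],"grip": 0.1}]'

```text
clock: 25.62
tool_pos: [0.5288, -0.1655, 0.07]
orientation: [0.001, 0.184, 0.983, -0.0]
force: [0.5, 0.9, 6.8]
grip_width: 0.0113
```

```bash
python3 - <<'E'
from h import *
feel(3)
U=np.array([.3616,.9323]);o=np.array([.5654,-.0694]);s=ctrl.state();print(s['grip_width'],(s['tool_pos'][:2]-o)@U)
E
```

```text
25.775 tcp [ 0.52886 -0.16545  0.06997] F [-0.751  1.623  6.566] sd [0.15 0.13 0.39] zsd 1.1e-05
0.011504161494141378 -0.10277458453855969
```

Gripped at the same place (-0.1028). Now 2.6 mm back.

Request:
drive_tool --deltas '[{"delta_pos": [-0.005,-0.012,0],"rotation": [0,0,0],"grip": 0.1},{"delta_pos": [-0.005,-0.012,0],"rotation": [0,0,0],"grip": 0.1},{"delta_pos": [0,0,0],"rotation": [0,0,0],"grip": 0.1},{"delta_pos": [0,0,0],"rotation": [0,0,0],"grip": 0.1},{"delta_pos": [0,0,0],"rotation": [0,0,0],"grip": 0.1}]'

```text
clock: 26.4
tool_pos: [0.5279, -0.1679, 0.07]
orientation: [0.001, 0.184, 0.983, -0.0]
force: [0.0, 1.7, 6.9]
grip_width: 0.0115
```

```bash
python3 - <<'E'
from h import *
feel(2)
U=np.array([.3616,.9323]);o=np.array([.5654,-.0694]);s=ctrl.state();print(s['grip_width'],(s['tool_pos'][:2]-o)@U)
E
```

```text
26.5 tcp [ 0.5279  -0.16787  0.06997] F [-0.352  0.938  5.876] sd [0.22 0.24 0.24] zsd 9e-06
0.011499789926833419 -0.10536549356649795
```

Request:
drive_tool --deltas '[{"delta_pos": [0,0,0],"rotation": [0,0,0],"grip": 0.5},{"delta_pos": [0,0,0],"rotation": [0,0,0],"grip": 0.5},{"delta_pos": [0,0,0],"rotation": [0,0,0],"grip": 0.5},{"delta_pos": [0,0,0.2],"rotation": [0,0,0],"grip": 0.5},{"delta_pos": [0,0,0.3],"rotation": [0,0,0],"grip": 0.5}]'

```text
clock: 27.12
tool_pos: [0.5267, -0.1675, 0.119]
orientation: [-0.001, 0.184, 0.983, 0.0]
force: [1.2, -0.4, -0.1]
grip_width: 0.0428
```

Request:
drive_tool --deltas '[{"delta_pos": [0.13,0.33,0],"rotation": [0,0,0],"grip": 0},{"delta_pos": [0.125,0.33,0],"rotation": [0,0,0],"grip": 0},{"delta_pos": [0.12,0.32,0],"rotation": [0,0,0],"grip": 0},{"delta_pos": [0,0,-0.25],"rotation": [0,0,0],"grip": 0},{"delta_pos": [0,0,-0.25],"rotation": [0,0,0],"grip": 0}]'

```text
clock: 27.75
tool_pos: [0.5652, -0.0692, 0.0688]
orientation: [0.0, 0.184, 0.983, -0.0]
force: [-0.9, 0.1, -0.1]
grip_width: 0.0002
```

Request:
drive_tool --deltas '[{"delta_pos": [0,0,-0.1],"rotation": [0,0,0],"grip": 0},{"delta_pos": [0,0,0],"rotation": [0,0,0],"grip": 0},{"delta_pos": [0,0,0],"rotation": [0,0,0],"grip": 0},{"delta_pos": [0,0,0],"rotation": [0,0,0],"grip": 0},{"delta_pos": [0,0,0],"rotation": [0,0,0],"grip": 0}]'

```text
clock: 28.38
tool_pos: [0.5652, -0.0699, 0.0597]
orientation: [0.0, 0.184, 0.983, -0.0]
force: [-0.1, 0.1, -0.3]
grip_width: 0.0001
```

```bash
python3 - <<'E'
from h import *
feel(4)
E
```

```text
28.575 tcp [ 0.56502 -0.06983  0.05945] F [-0.162  0.101  0.444] sd [0.6  0.28 0.3 ] zsd 9.4e-05
```

Request:
drive_tool --deltas '[{"delta_pos": [0,0,-0.1],"rotation": [0,0,0],"grip": 0},{"delta_pos": [0,0,-0.02],"rotation": [0,0,0],"grip": 0},{"delta_pos": [0,0,-0.02],"rotation": [0,0,0],"grip": 0},{"delta_pos": [0,0,-0.008],"rotation": [0,0,0],"grip": 0},{"delta_pos": [0,0,0],"rotation": [0,0,0],"grip": 0}]'

```text
clock: 29.2
tool_pos: [0.5648, -0.0697, 0.0444]
orientation: [-0.0, 0.184, 0.983, -0.0]
force: [-1.4, 0.2, 5.0]
grip_width: 0.0004
```

```bash
python3 -c "
from h import *
feel(12)"
```

```text
29.8 tcp [ 0.56484 -0.06977  0.04445] F [-1.447  0.254  4.83 ] sd [0.46 0.42 0.56] zsd 4.6e-05
```

Request:
drive_tool --deltas '[{"delta_pos": [0,0,-0.006],"rotation": [0,0,0],"grip": 0},{"delta_pos": [0,0,0],"rotation": [0,0,0],"grip": 0},{"delta_pos": [0,0,0],"rotation": [0,0,0],"grip": 0},{"delta_pos": [0,0,0],"rotation": [0,0,0],"grip": 0},{"delta_pos": [0,0,0],"rotation": [0,0,0],"grip": 0}]'

```text
clock: 30.42
tool_pos: [0.5649, -0.0698, 0.0438]
orientation: [-0.0, 0.184, 0.983, 0.0]
force: [-1.7, 0.6, 6.2]
grip_width: -0.0001
```

```bash
python3 -c "
from h import *
feel(12)"
```

```text
31.025 tcp [ 0.56486 -0.06977  0.04379] F [-1.588  0.331  5.527] sd [0.47 0.39 0.64] zsd 1.2e-05
```

Request:
drive_tool --deltas '[{"delta_pos": [0,0,-0.005],"rotation": [0,0,0],"grip": 0},{"delta_pos": [0,0,0],"rotation": [0,0,0],"grip": 0},{"delta_pos": [0,0,0],"rotation": [0,0,0],"grip": 0},{"delta_pos": [0,0,0],"rotation": [0,0,0],"grip": 0},{"delta_pos": [0,0,0],"rotation": [0,0,0],"grip": 0}]'

```text
clock: 31.65
tool_pos: [0.5648, -0.0698, 0.0433]
orientation: [-0.0, 0.184, 0.983, -0.0]
force: [-2.6, 0.1, 5.4]
grip_width: -0.0001
```

```bash
python3 -c "
from h import *
feel(10)"
```

```text
32.15 tcp [ 0.56486 -0.06978  0.04333] F [-1.489  0.266  6.289] sd [0.57 0.33 0.59] zsd 1.1e-05
```

The knee is now at about 6.0 N, which is on target. I lift clear and hand in.

Request:
drive_tool --deltas '[{"delta_pos": [0,0,0.04],"rotation": [0,0,0],"grip": 0},{"delta_pos": [0,0,0.2],"rotation": [0,0,0],"grip": 0},{"delta_pos": [0,0,0.5],"rotation": [0,0,0],"grip": 0},{"delta_pos": [0,0,0.5],"rotation": [0,0,0],"grip": 0},{"delta_pos": [0,0,0.2],"rotation": [0,0,0],"grip": 0}]'

```text
clock: 32.78
tool_pos: [0.5661, -0.07, 0.1903]
orientation: [0.002, 0.184, 0.983, 0.0]
force: [-0.0, 0.1, -1.0]
grip_width: 0.0001
```

Request:
drive_tool --deltas '[{"delta_pos": [0,0,0],"rotation": [0,0,0],"grip": 0},{"delta_pos": [0,0,0],"rotation": [0,0,0],"grip": 0},{"delta_pos": [0,0,0],"rotation": [0,0,0],"grip": 0},{"delta_pos": [0,0,0],"rotation": [0,0,0],"grip": 0},{"delta_pos": [0,0,0],"rotation": [0,0,0],"grip": 0}]'

```text
clock: 33.4
tool_pos: [0.5647, -0.0698, 0.1868]
orientation: [-0.0, 0.184, 0.983, -0.0]
force: [0.6, -0.3, -0.4]
grip_width: 0.0
```

```bash
python3 - <<'E'
from h import *
p,d=ctrl.camera('wrist');cv2.imwrite('pics/w5.png',p[:,:,::-1])
print(ctrl.state()['force'],ctrl.state()['tool_pos'])
E
```

```text
[-0.33275802 -0.010798    0.20563044] [ 0.56477104 -0.06976559  0.18694276]
```

View pics/w5.png

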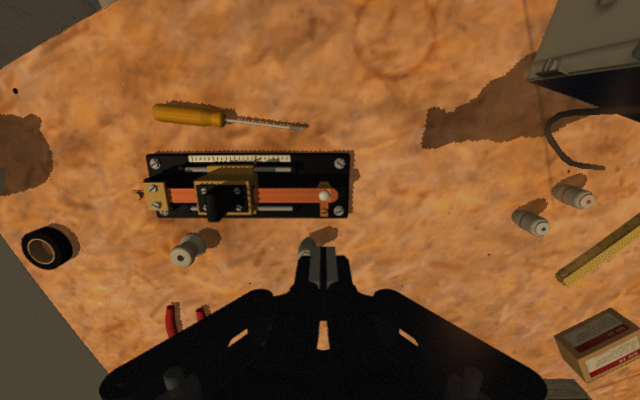

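The leaf is free (dome at 324,196), the block is at (225,190), and the driver, insulator and fuse are standing or lying as before.

```bash
python3 -c "
from workcell import ctrl
print(ctrl.close_job())"
```

```text
the job is handed in; nothing more can be done
None
```

The job is handed in: the leaf now takes about 6.0 N to bring the tip onto its stop, inside the 6 ± 0.5 N asked for. The hand-in gave no verdict.

- **First press:** the slack leaf needed about 3.5 N to reach the stop.
- **Adjustment:** I slid the block forward about 17 mm. A second press read about 6.3–6.6 N, slightly too stiff, so I moved the block back 2.6 mm.
- **Final press:** the stop came in at about 6.0 N. Readings averaged about ±0.15 N of noise, and the highest averaged reading in any press was about 7 N, well under the limit.
- **Last look:** the leaf is free, the arm is clear at about 0.19 m, and the screwdriver, fuse and insulator look undisturbed. It took about 33 s.
- **Checks that disagreed or were not made:**
  - The point where the finger first met the dome, extrapolated from the force readings, came out about 0.5 mm lower than the expected rest height. I put this down to soft contact.
  - Pressing also showed about 1.5 N of sideways force.
  - I did not measure the resting height of the dome, which is what the judging uses.

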